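# Clip the filter cartridge into its bracket

## Task

Take the steel filter cartridge from its V rest and press it gently, sideways, into both spring clips of the bracket, with its flat end facing the end block but still well clear of the sprung pin there. Then slide it along in the clips until its flat end is fully home, flush against the end block with the pin pushed in, without ramming anything, and let go. Leave the bearing, the brass bush and the glass vial where they are.

Things in the scene. Friction and masses are not known exactly. Their poses are not given: they have to be found in the camera images.
- cartridge: Loose steel cylinder, 24 mm in diameter, 170 mm long, about 160 g (varies by a third), lying level. Origin at the middle of its axis; its y axis runs along the cylinder: flat front end at y = -85 mm; at y = +85 mm the rear end with a thin barbed grey nipple (11 mm thick, 18 mm long). Its roll about its own axis does not matter.
- cartridge_front (a point): Centre of the flat front end of the cartridge.
- rest: Fixed grey rest in which the cartridge starts, its axis along the rest's y, 34 mm above the table. Base 46 x 136 mm, 6 mm thick; two V blocks 14 mm wide at y = -55 and +55 mm, so 96 mm of the cartridge are free between them for the fingers. Origin on the table under its middle.
- bracket: Aluminium clip bracket fixed to the table; base 54 mm wide (x), 8 mm thick, along its y from -153 to +85 mm. Origin on the table midway between its two clips; z up. It carries clips, end block and pin. Sliding a seated cartridge along in the clips takes 3 to 8 N. Ramming: more than 55 N in all the contacts on it added up, of which the squeeze of the clips makes about 25 N; so keep every push below 25 N, which is ample.
- seat_axis (a point): Midway between the clips (bracket y = 0) on the axis of a seated cartridge, 40 mm above the table. A 24 mm cylinder pressed straight down into both clips at once needs 7 to 12 N in all, most with its axis about 50 mm above the table; below 44 mm the clips pull it in with about 5 N until it rests on solid saddles.
- front_clip (a point): C-shaped spring-steel clip, 10 mm wide, at bracket y = -50 mm, mouth up; this point is on the axis of a seated cartridge. Lips flared to 33 mm wide at 57 mm above the table, throat 19 mm wide at 47 mm; they guide in a cylinder up to about 4 mm off-centre.
- rear_clip (a point): The same at the other clip, bracket y = +50 mm. Between the clips 90 mm are free for the fingers.
- nearest_stop (a point): Bracket y = -84 mm, on the seat axis. The end block (36 mm wide, top 54 mm above the table) is clamped so that its flat face is 0 to 24 mm beyond this point along the bracket's -y, not measured. Its sprung brass pin, 8 mm thick, sticks out 8 mm towards the clips on the seat axis, so a front end at y = -72 mm or nearer the clips is clear of it.
- interlock_pin (a joint): How far the sprung pin is pushed into the end block, in m: 0 free (8 mm sticking out), 0.008 when the front end of the cartridge is flush against the block. Its spring is weak, under 1.5 N, so it is hardly felt; the block behind it is solid.
- ball_bearing: Bystander: ball bearing lying flat, 40 mm in diameter, 12 mm high; origin under its centre. Not to be disturbed.
- bush: Bystander: brass bush with a flange, 30 mm in diameter, 27 mm high; origin under its centre. Not to be disturbed.
- glass_vial: Bystander: open glass vial standing upright, 30 mm in diameter, 67 mm high; origin under its centre. Not to be disturbed.

How it is judged (in metres and radians):
On the way:
1. the cartridge lies seated in both clips, flat end towards the end block, with the pin still free (x of cartridge in the frame of bracket between -0.002 and 0.002 m and z of cartridge in the frame of bracket between 0.037 and 0.042 m and angle between the y axis of cartridge and the y axis of bracket, either way round below 0.03 rad and y of cartridge_front in the frame of bracket below -0.055 m and value of joint interlock_pin below 0.0015 m), for 0.2 s.
At the end, for the whole second after the job is handed in: The cartridge is at rest in both clips (axis within 2 mm of the seat sideways, 37 to 42 mm above the table, in line within 0.03 rad), flat end towards the end block, and the pin is pushed in by more than 6.4 mm, that is the flat end is within 1.6 mm of the block face; it is let go (x of cartridge in the frame of bracket between -0.002 and 0.002 m and z of cartridge in the frame of bracket between 0.037 and 0.042 m and angle between the y axis of cartridge and the y axis of bracket, either way round below 0.03 rad and y of cartridge_front in the frame of bracket below -0.055 m and value of joint interlock_pin above 0.0064 m and linear speed of cartridge below 0.01 m/s); the robot touches nothing.
It fails at once if the cartridge presses on the bracket, its clips, pin and end block with more than 55 N, all contacts added up (contact force between cartridge and bracket above 55 N).
It fails at once if the robot itself presses on the bracket, clips, pin or end block with more than 55 N (contact force between any of the fingers, the arm and bracket above 55 N).
It fails at once if the bearing, the bush or the vial is moved by more than 20 mm (distance of any of ball_bearing, bush, glass_vial from where it was at the start of the episode above 0.02 m).
It also fails if it takes over 72 s, if anything falls off the work surface, if the arm or the gripper's body presses on something with over 40 N, if the wrist force passes 120 N, or if a joint passes its speed limit or range.

## Robot

A 6-joint arm with a two-finger parallel gripper is mounted at the origin on a cart in front of the work surface, level with it; the furniture and walls round the work are solid. World frame = base frame: x ahead of the robot, y to its left, z up, the work surface at z = 0. Lengths are in mm, angles in rad, forces in N, time in s.
With the tool pointing down it reaches from about 400 to 925 mm from the base axis. Payload 12.5 kg.
Tool frame: the origin (TCP) lies at the very end of the fingers, on their centre line; the grasp point (between the pads) lies 19 mm behind it; z points along the fingers, y is the direction in which the jaws open and shut (so a half turn about z gives the same grasp; the last joint's range is limited). The gripper opens to 95 mm and grips with 3 to 60 N. Pads are 20 mm wide; open, the fingers measure 119 mm over their backs; the gripper's body (75 mm by 180 mm) begins 59 mm behind the grasp point.
Start: joints at [1.071, 0.491, 1.559, -0, 1.092, -0.106], TCP at [239.799, 577.188, 189.361] pointing down, gripper open.
Joint ranges: [-3.1, 3.1], [-0.84, 2.19], [0.05, 2.79], [-1.13, 4.28], [0.06, 2.93], [-2.69, 2.69]. Speed limits (rad/s): [2.22, 2.22, 2.79, 3.14, 3.14, 3.14].

## Interface

Orientations are given as [roll, pitch, yaw] about the fixed x, y, z axes, in that order (R = Rz(yaw) Ry(pitch) Rx(roll)).
In Python, from cell import env gives the robot as it stands.
- The arm moves only by the shell command python3 -m pendant 'ROWS'. ROWS is JSON, a list that holds one entry, the list of rows, each a list of 5 numbers: the opening, from 0 (shut) to 1 (fully open), then the shift along the tool's x, y, z in m, then the turn about the tool's z in rad. A call has exactly 8 rows; each row is the pose to reach, as a shift and turn from the pose commanded when the call began, along the tool's axes at that moment; what a row does not reach only later rows make up. A row lasts 1/10 s, in which the tool goes at most 50 mm and 8.59 degrees, less where a joint would pass 70% of its speed; a pose out of reach is approached as far as the arm can. A call with a gripper value outside its range is refused whole. The fingers move at their own pace and stop on an object; the grip force is fixed at half the most. Time passes only in rows, so rows that repeat a pose let the fingers close, or fill a call up. It gives the time, the measured TCP pose, the force and the opening at its end, in the units of the state.
- env.state(): the state, without advancing time (a new reading comes with each control period).
- env.read_camera(name): name is "scene" or "top" or "wrist"; returns a dict with "image" (420x560x3 uint8, blue, green, red), "range_z" (420x560 float32, mm along the optical axis (not along the pixel's ray), 0 where there is no reading), "fx", "fy", "cx", "cy" (pixels), "rvec" (rotation vector, rad) and "tvec" (3), from world to camera coordinates, as OpenCV has them; the wrist camera has in their place "tool_from_camera" (4x4, takes a point from camera to tool coordinates, whose origin is the TCP and whose axes are the flange's). Camera axes: x right, y down, z forward; pixel columns grow to the right and rows downward; lengths in mm; the calibration is good to about 2 mm. A picture is of the moment at which its call begins: read the wrist's pose just before it.
- env.job_done(): hands the job in, once; it reports no verdict.
The state is a dict: "t": time; "joints": joint angles; "qvel": joint speeds; "tau": joint torques, N m; "eef_pos": TCP position; "tcp_rot": TCP orientation; "ft_force": force on the tool from outside, world axes, zero at the start; "moment": the same for the moment, N m; "opening": opening from 0.0 (shut) to 1.0 (fully open).
Only numpy, scipy, OpenCV 4.12 (cv2) and the standard library are available. Lean on these libraries where they do the work, as an engineer would, in place of code of your own. Each camera call takes 0.05 s, during which the arm holds its last target. There are 200 camera calls.

## Working session

There is one attempt and no reset: what is moved stays moved. The work goes in short steps, Python scripts to look and compute and a shell command to move; the robot and the scene stay as the last step left them, time stands still between calls to the robot, and variables do not carry over. Pictures are saved under pics/ and viewed, about 8 in all and at most 12, crops included, and the job is handed in when it is done.

```bash
mkdir -p pics
cat > h.py <<'E'
from cell import env
import numpy as np, cv2
from scipy.spatial.transform import Rotation as Ro
def snap(name,fn=None):
    s=env.state(); c=env.read_camera(name)
    if fn: cv2.imwrite('pics/'+fn,c['image'])
    return s,c
def T_wc(s,c):
    if 'rvec' in c:
        R=Ro.from_rotvec(np.ravel(c['rvec'])).as_matrix(); t=np.ravel(c['tvec']); T=np.eye(4); T[:3,:3]=R.T; T[:3,3]=-R.T@t; return T
    T=np.eye(4); T[:3,:3]=Ro.from_euler('xyz',s['tcp_rot']).as_matrix(); T[:3,3]=s['eef_pos']
    return T@np.array(c['tool_from_camera'])
def cloud(s,c):
    z=c['range_z']; v,u=np.mgrid[:z.shape[0],:z.shape[1]]
    P=np.stack([(u-c['cx'])/c['fx']*z,(v-c['cy'])/c['fy']*z,z],-1)
    T=T_wc(s,c); W=P@T[:3,:3].T+T[:3,3]; W[z<=0]=np.nan; return W
def plane(s,c,uv,h):
    T=T_wc(s,c); d=T[:3,:3]@np.array([(uv[0]-c['cx'])/c['fx'],(uv[1]-c['cy'])/c['fy'],1]); o=T[:3,3]
    return o+d*(h-o[2])/d[2]
E
python3 - <<'E'
from h import *
s,c=snap('top','top1.png'); print(s)
W=cloud(s,c); np.save('topW.npy',W)
print(T_wc(s,c))
s,c=snap('scene','scene1.png')
E
```

```text
{'t': 0.0, 'joints': array([ 1.07140966e+00,  4.91579263e-01,  1.55945890e+00, -9.18143344e-06,
        1.09167171e+00, -1.05624629e-01]), 'qvel': array([ 1.05614058e-03, -2.26196746e-04,  2.19496406e-05,  5.46050991e-04,
       -1.40034545e-04,  8.63471743e-04]), 'tau': array([ 6.72729038e-05, -6.12648869e+01, -2.58178246e+01,  6.91966899e-02,
        4.82625794e-02, -7.81088534e-05]), 'eef_pos': array([239.65666751, 576.93444867, 188.74626232]), 'tcp_rot': array([-3.14048080e+00, -1.09688954e-04,  2.74783479e+00]), 'ft_force': array([ 0.52352427,  0.2322721 , -0.2802987 ]), 'moment': array([-0.02133097,  0.00802425, -0.00893299]), 'opening': 1.0034327044054872}
[[-2.45032310e-02 -9.86314184e-01  1.63045766e-01  4.31945750e+02]
 [-9.99693213e-01  2.47648071e-02 -4.28304041e-04  2.36037482e+02]
 [-3.61535459e-03 -1.63006240e-01 -9.86618414e-01  8.95408326e+02]
 [ 0.00000000e+00  0.00000000e+00  0.00000000e+00  1.00000000e+00]]
```

View pics/top1.png

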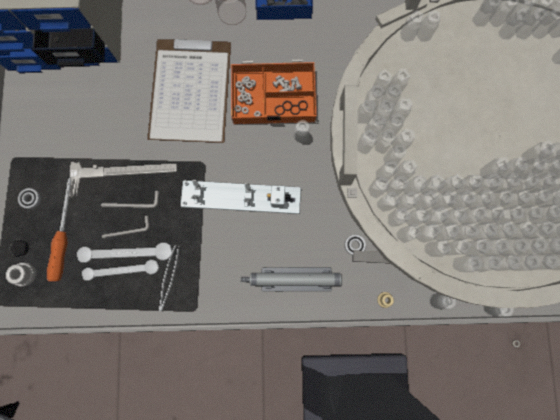

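View pics/scene1.png

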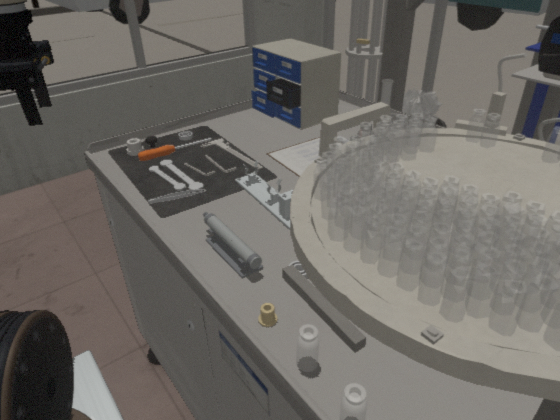

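The top view shows the cartridge from the nipple at (240,280) to the flat end at (342,280). The bracket runs from (182,193) to (299,200), with clips near x=198 and x=250 px and the end block near (280,196). The flat end already points the way of the end block. The bearing is at (355,244), the bush at (386,300) and a vial at (445,300) or (302,130).

Run:
```python
from h import *
s,c=snap('top'); W=cloud(s,c); im=c['image']
for n,uv,h in [('nip',(241,280),34),('front',(343,280),34),('brL',(182,193),8),('brR',(299,200),8),('clipR',(250,195),50),('clipL',(198,192),50),('block',(278,195),54),('bearing',(355,244),6),('bush',(386,300),20),('vial',(302,130),60),('ring',(345,130),40)]:
    print(n,plane(s,c,uv,h).round(1),W[uv[1],uv[0]].round(1))
# bracket base mask: bright, z ~8
m=((im.min(2)>170)&(np.abs(W[...,2]-8)<8)); m[:170]=0;m[225:]=0;m[:,:170]=0;m[:,310:]=0
r=cv2.minAreaRect(np.argwhere(m)[:,::-1].astype(np.float32)); print('base',r)
for p in cv2.boxPoints(r): print(plane(s,c,p,8).round(1))
# high pts of bracket
b=(W[...,2]>30)&(W[...,2]<62);b[:170]=0;b[225:]=0;b[:,:170]=0;b[:,310:]=0
n,l,st,ce=cv2.connectedComponentsWithStats(b.astype(np.uint8))
for i in range(1,n):
    if st[i,4]>5: q=W[l==i]; print(st[i],q.mean(0).round(1),q.min(0).round(1),q.max(0).round(1))
b=(W[...,2]>38)&(W[...,2]<60);b[:255]=0;b[305:]=0;b[:,:230]=0;b[:,352:]=0
q=W[b]; 
print('cart',len(q),q.mean(0).round(1),q.min(0).round(1),q.max(0).round(1)); print(np.polyfit(q[:,1],q[:,0],1))
cv2.imwrite('pics/top2.png',cv2.resize(im[160:310,170:400],None,fx=3.4,fy=3.4,interpolation=cv2.INTER_CUBIC))
```

```text
nip [432.4 313.9  34. ] [432.4 313.3  41. ]
front [427.7 122.1  34. ] [4.275e+02 1.177e+02 4.000e-01]
brL [607.  432.6   8. ] [607.3 432.8   6.7]
brR [586.9 199.    8. ] [586.9 199.    8.3]
clipR [591.6 293.7  50. ] [595.6 295.1  28.8]
clipL [599.9 392.8  50. ] [604.5 397.1  26.8]
block [589.5 240.4  54. ] [589.4 240.4  54.8]
bearing [496.7  91.6   6. ] [4.971e+02 9.070e+01 4.000e-01]
bush [388.2  40.5  20. ] [387.3  36.4   1.4]
vial [714.6 191.1  60. ] [712.7 191.4  65.5]
ring [719.2 105.3  40. ] [649.1 137.2 248.6]
base ((240.26898193359375, 196.42758178710938), (117.91382598876953, 25.720245361328125), 3.3664608001708984)
[581.1 434.9   8. ]
[633.4 432.5   8. ]
[613.2 196.4   8. ]
[561.3 201.    8. ]
[192 180   8   9  43] [617.2 398.   46.8] [611.8 393.4  30.1] [622.  403.6  59.3]
[245 183   6   7  31] [608.9 298.7  50.5] [605.3 294.3  31.6] [613.5 303.1  59.8]
[267 185  24  21 329] [589.5 241.   50.9] [572.6 217.4  31.3] [610.  261.5  58.6]
[191 195   8   4  26] [591.5 399.7  48.3] [587.1 396.1  30.3] [595.9 405.3  58.2]
[244 198   6   5  21] [582.5 300.8  51.3] [579.1 296.8  34.6] [586.6 305.3  58.5]
cart 1081 [432.5 214.5  43.4] [418.8 127.7  38. ] [444.9 315.4  49.4]
[2.43107622e-02 4.27250972e+02]
```

View pics/top2.png

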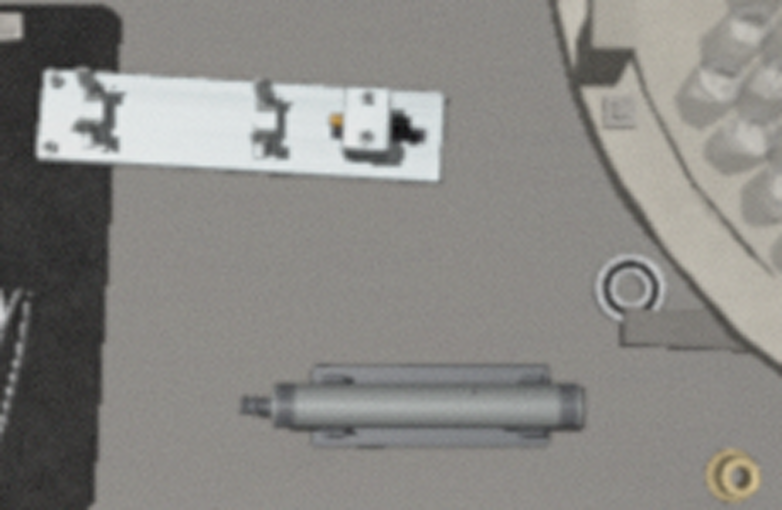

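Run:
```python
from h import *
W=np.load('topW.npy').reshape(-1,3); W=W[~np.isnan(W).any(1)]
for x0 in range(350,760,40):
    print(x0,[ (int(np.percentile(q,99)) if len(q) else -1) for y0 in range(500,0,-40) for q in [W[(W[:,0]>=x0)&(W[:,0]<x0+40)&(W[:,1]<y0)&(W[:,1]>=y0-40)][:,2]]])
s=env.state(); R=Ro.from_euler('xyz',s['tcp_rot']).as_matrix()
print(R.T@(np.array([434,217,190])-s['eef_pos']))
```

```text
350 [11, 10, 10, 10, 9, 10, 9, 10, 9, 10, 9, 28, 9]
390 [11, 10, 5, 2, 2, 45, 45, 46, 46, 46, 3, 185, 187]
430 [10, 10, 4, 2, 40, 47, 47, 47, 47, 46, 186, 187, 241]
470 [10, 8, 5, 3, 3, 2, 3, 3, 3, 186, 187, 241, 242]
510 [5, 5, 4, 2, 2, 3, 2, 3, 3, 187, 240, 241, 241]
550 [8, 11, 55, 10, 56, 52, 56, 42, 248, 248, 241, 241, 241]
590 [9, 10, 56, 10, 54, 54, 57, 21, 249, 250, 241, 241, 183]
630 [8, 7, 6, 3, 2, 3, 3, 2, 186, 250, 241, 241, 183]
670 [4, 3, 3, 2, 2, 2, 3, 64, 186, 250, 241, 241, 183]
710 [6, 5, 5, 6, 3, 3, 47, 69, 184, 250, 241, 241, 183]
750 [6, 5, 5, 5, 38, 38, 39, 38, 39, 187, 186, 182, 183]
[-317.5852811  -257.90773355   -0.91051132]
```

```bash
python3 -m pendant '[[[1,-0.035,-0.028,0,0.14],[1,-0.07,-0.057,0,0.28],[1,-0.11,-0.089,0,0.42],[1,-0.15,-0.122,0,0.56],[1,-0.19,-0.154,0,0.7],[1,-0.23,-0.187,0,0.84],[1,-0.265,-0.215,0,0.98],[1,-0.29,-0.236,0,1.1]]]'; python3 -m pendant '[[[1,0,0,0,0.1],[1,0,0,0,0.1],[1,0,0,0,0.1],[1,0,0,0,0.1],[1,0,0,0,0.1],[1,0,0,0,0.1],[1,0,0,0,0.1],[1,0,0,0,0.1]]]'
python3 - <<'E'
from h import *
s,c=snap('wrist','w1.png'); W=cloud(s,c); print(s['eef_pos'],s['tcp_rot'],s['joints'],np.array(c['tool_from_camera']).round(2))
b=(W[...,2]>36)&(W[...,2]<60)&(W[...,0]<470)&(W[...,0]>400)&(W[...,1]<340); q=W[b]
print(len(q),q.min(0),q.max(0),np.polyfit(q[:,1],q[:,0],1),q.mean(0))
E
```

```text
t: 0.95
eef_pos: [418.0, 245.5, 189.4]
tcp_rot: [3.141, 0.0, 1.641]
ft_force: [0.4, 1.6, 0.8]
opening: 1.0
t: 1.75
eef_pos: [417.0, 248.1, 189.3]
tcp_rot: [3.142, -0.0, 1.548]
ft_force: [1.2, -0.3, 0.4]
opening: 1.0
[416.95486931 248.1202123  189.330623  ] [ 3.14156539e+00 -4.58441190e-05  1.54843026e+00] [4.00530241e-01 2.93112456e-01 1.89153594e+00 3.74568495e-05
 9.56900585e-01 4.22874728e-01] [[   0.     -0.97   -0.24   66.11]
 [   1.      0.      0.      0.59]
 [  -0.     -0.24    0.97 -195.07]
 [   0.      0.      0.      1.  ]]
3380 [421.68151824 155.8119203   36.00047446] [446.93360645 315.3295247   47.39365336] [2.31618077e-02 4.28694084e+02] [434.13145969 234.75610125  43.04350658]
```

View pics/w1.png

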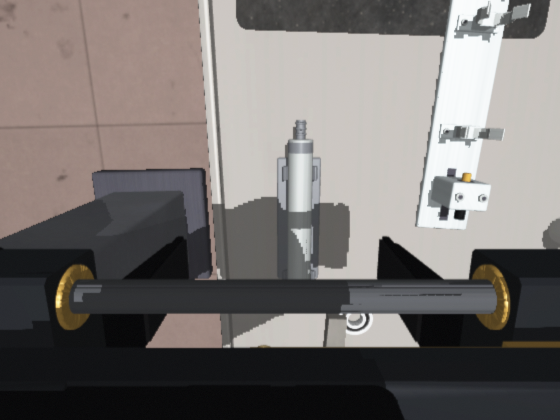

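The wrist view shows the nipple tip at (300,121), the rear shoulder at about (300,140) and the rest's rear end at row 157. The front clip is at about (470,133), the pin at (467,177) and the block at (460,192).

Run:
```python
from h import *
s,c=snap('wrist'); W=cloud(s,c); im=c['image']
for n,uv,h in [('niptip',(300,121),38),('shoulder top',(300,138),46),('restend',(300,157),6),('pin tip',(467,173),44),('block top edge L',(438,178),54),('block top edge R',(484,181),54)]:
    print(n,plane(s,c,uv,h).round(1))
b=(W[...,2]>47)&(W[...,2]<62)&(W[...,0]>560)&(W[...,0]<640)
n,l,st,ce=cv2.connectedComponentsWithStats(b.astype(np.uint8))
for i in range(1,n):
    if st[i,4]>15: q=W[l==i]; print(st[i],q.mean(0).round(1),q.min(0).round(1),q.max(0).round(1))
hsv=cv2.cvtColor(im,cv2.COLOR_BGR2HSV); m=(hsv[...,1]>120)&(hsv[...,0]<30); m[:, :430]=0;m[:,500:]=0;m[:150]=0;m[200:]=0
print('pin',W[m].round(1).min(0),W[m].round(1).max(0),np.nanmedian(W[m],0))
# nipple / body extents along y by height
q=W[(W[...,0]>415)&(W[...,0]<455)&(W[...,1]>270)&(W[...,1]<330)&(W[...,2]>25)]
for y in range(284,324,2):
    k=q[(q[:,1]>=y)&(q[:,1]<y+2)]
    if len(k): print(y,len(k),k[:,2].max().round(1),(k[:,0].max()-k[:,0].min()).round(1),((k[:,0].max()+k[:,0].min())/2).round(1))
cv2.imwrite('pics/w2.png',cv2.resize(im[0:240,250:540],None,fx=2.7,fy=2.5))
```

```text
niptip [435.8 314.3  38. ]
shoulder top [435.2 299.1  46. ]
restend [436.9 278.    6. ]
pin tip [592.8 263.1  44. ]
block top edge L [561.5 260.5  54. ]
block top edge R [604.2 256.8  54. ]
[486   1   5  18  63] [591.4 400.3  54.7] [588.4 395.6  47. ] [597.  406.   59.1]
[511   4  20  16 219] [619.5 398.6  53. ] [614.4 393.2  47.1] [624.2 404.1  60.1]
[464 127   6  11  42] [582.9 301.5  55.4] [579.7 296.9  47.3] [588.7 306.   58.9]
[488 128  17  12 172] [610.9 299.3  53. ] [606.5 294.5  47.1] [615.4 304.3  59.2]
[ 446  181   45   30 1130] [591.  242.9  53.8] [573.8 228.8  47. ] [611.5 256.4  58.4]
pin [590.1 255.2  39.9] [596.7 262.8  45.4] [592.67134604 259.19575468  42.77057704]
284 50 46.6 22.8 435.5
286 54 46.5 22.8 435.5
288 57 47.2 22.7 435.5
290 60 46.9 22.7 435.5
292 50 47.4 22.7 435.6
294 52 46.9 22.7 435.6
296 68 46.4 22.6 435.6
298 18 39.7 7.6 435.7
300 18 40.0 7.5 435.7
302 23 39.6 10.5 436.3
304 21 39.4 8.6 436.3
306 28 39.7 10.4 436.3
308 23 39.7 8.6 436.3
310 20 40.6 8.6 436.4
312 23 40.0 10.4 436.4
314 20 39.9 8.5 436.4
```

```bash
python3 -m pendant '[[[1,-0.0427,0.0175,0,0],[1,-0.0427,0.0175,0.03,0],[1,-0.0427,0.0175,0.06,0],[1,-0.0427,0.0175,0.09,0],[1,-0.0427,0.0175,0.115,0],[1,-0.0427,0.0175,0.135,0],[1,-0.0427,0.0175,0.15,0],[1,-0.0427,0.0175,0.16,0]]]'; python3 -m pendant '[[[1,0,0,0.006,0],[1,0,0,0.012,0],[1,0,0,0.012,0],[1,0,0,0.012,0],[0.5,0,0,0.012,0],[0.5,0,0,0.012,0],[0.5,0,0,0.012,0],[0.5,0,0,0.012,0]]]'
```

```text
t: 2.65
eef_pos: [433.4, 204.8, 28.3]
tcp_rot: [-3.141, 0.0, 1.548]
ft_force: [0.6, 0.3, -0.2]
opening: 1.0
t: 3.45
eef_pos: [433.6, 204.9, 17.5]
tcp_rot: [3.141, -0.0, 1.548]
ft_force: [1.6, -0.2, -1.1]
opening: 0.723
```

```bash
python3 -m pendant '[[[0.35,0,0,0,0],[0.3,0,0,0,0],[0.27,0,0,0,0],[0.2,0,0,0,0],[0.1,0,0,0,0],[0,0,0,0,0],[0,0,0,0,0],[0,0,0,0,0]]]';python3 -m pendant '[[[0,0,0,0,0],[0,0,0,0,0],[0,0,0,0,0],[0,0,0,0,0],[0,0,0,0,0],[0,0,0,0,0],[0,0,0,0,0],[0,0,0,0,0]]]'
```

```text
t: 4.25
eef_pos: [433.0, 204.9, 18.2]
tcp_rot: [-3.141, -0.0, 1.548]
ft_force: [-8.2, -0.9, 31.4]
opening: 0.114
t: 5.05
eef_pos: [434.0, 205.3, 20.2]
tcp_rot: [3.139, -0.001, 1.548]
ft_force: [-10.6, -1.6, 51.3]
opening: 0.009
```

Run:
```python
from h import *
s,c=snap('wrist'); s2,c2=snap('scene')
print(s['ft_force'],s['moment'],s['opening'])
a=c['image']; b=c2['image']
b=cv2.resize(b[180:300,160:300],None,fx=3,fy=3.5)
cv2.imwrite('pics/g1.png',np.hstack([cv2.resize(a,(380,420)),b]))
```

```text
[-10.57088647  -1.62349555  51.25469406] [-0.31987191  2.04302222  0.02643844] 0.008527898656143335
```

View pics/g1.png

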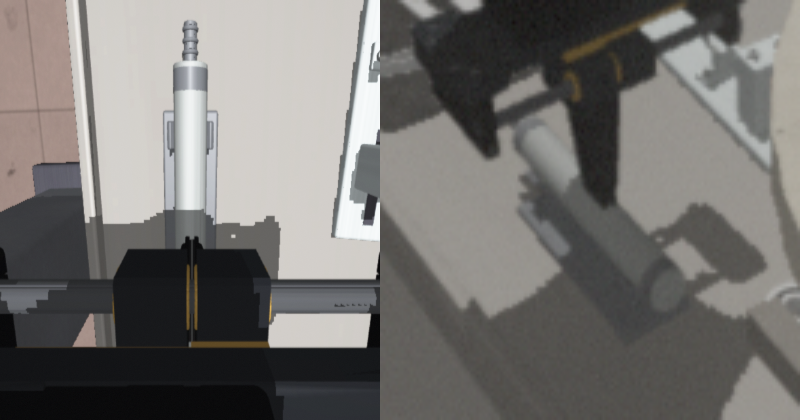

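The fingers have shut without holding the cartridge, which still looks to be in the rest. I'll measure before moving anything.

Run:
```python
from h import *
s,c=snap('wrist'); W=cloud(s,c)
q=W[(W[...,0]>405)&(W[...,0]<465)&(W[...,1]>225)&(W[...,1]<335)&(W[...,2]>25)&(W[...,2]<80)]
for y in range(226,330,6):
    k=q[(q[:,1]>=y)&(q[:,1]<y+6)]
    if len(k): print(y,len(k),k[:,2].max().round(1),k[:,0].min().round(1),k[:,0].max().round(1))
s,c=snap('scene'); W=cloud(s,c); print('cam',T_wc(s,c)[:3,3].round())
im=c['image']
q=W[(W[...,0]>395)&(W[...,0]<475)&(W[...,1]>120)&(W[...,1]<330)&(W[...,2]>10)&(W[...,2]<130)]
for y in range(120,240,6):
    k=q[(q[:,1]>=y)&(q[:,1]<y+6)]
    if len(k): print(y,len(k),k.min(0).round(1),k.max(0).round(1))
# column through finger
col=160+600/3 - 380/3
for r in range(215,262,3): print(r,int(col),W[r,int(col)].round(0),im[r,int(col)])
```

```text
226 550 46.7 422.8 445.9
232 556 46.7 422.3 446.0
238 573 46.8 422.6 446.6
244 589 46.4 422.8 446.7
250 604 46.5 423.1 446.7
256 782 46.8 418.0 452.3
262 881 46.6 417.8 452.2
268 813 46.8 417.9 452.2
274 672 47.0 423.5 447.4
280 694 47.3 423.6 447.5
286 710 47.4 423.5 447.3
292 656 47.0 423.9 447.5
298 254 40.1 430.7 441.0
304 295 40.5 430.8 441.1
310 275 40.2 431.1 441.6
cam [ 125. -359.  527.]
126 125 [419.3 126.2  22.9] [442.9 131.9  46.5]
132 33 [419.  132.6  29.1] [438.9 137.9  45.8]
138 35 [419.2 138.2  29.5] [440.1 143.9  45.5]
144 52 [415.4 144.1  10.3] [440.2 149.9  46.7]
150 50 [415.1 150.4  10.8] [441.7 155.8  46.1]
156 47 [414.9 156.1  10.7] [443.4 161.9  45.6]
162 31 [419.7 162.   28.8] [442.3 167.4  46.7]
168 66 [408.9 168.4  27.9] [457.  174.  129.9]
174 34 [409.6 174.2  29.1] [440.  179.8 129.3]
180 31 [420.3 180.2  28.4] [440.5 185.8  46.1]
186 70 [409.8 186.1  29. ] [443.9 192.  122.4]
192 304 [410.4 192.   28.1] [446.1 198.  129.1]
198 58 [409.7 198.2  30.2] [437.2 203.9 128.7]
204 64 [409.1 204.   30.3] [430.2 209.9 127.4]
210 52 [409.5 210.   29.9] [430.4 215.8 128.8]
216 26 [410.2 216.3  30.3] [432.  222.  129.5]
222 21 [421.9 222.1  29.1] [432.4 227.9  46.8]
228 18 [421.9 228.1  28.3] [434.1 232.9  46. ]
234 30 [422.  234.2  29.2] [438.6 239.7  46.1]
215 233 [434. 196.  96.] [34 33 39]
218 233 [431. 193.  92.] [37 39 39]
221 233 [431. 193.  86.] [38 39 40]
224 233 [431. 194.  79.] [36 36 36]
227 233 [430. 193.  73.] [34 37 39]
230 233 [429. 193.  67.] [35 39 37]
233 233 [429. 194.  60.] [37 36 39]
236 233 [430. 197.  51.] [35 39 41]
239 233 [430. 197.  44.] [80 81 81]
242 233 [426. 191.  43.] [88 91 88]
245 233 [423. 187.  40.] [88 92 90]
248 233 [422. 186.  35.] [82 87 85]
251 233 [435. 211.   5.] [71 71 73]
254 233 [430. 203.   5.] [67 67 67]
257 233 [425. 196.   5.] [68 70 70]
260 233 [420. 187.   7.] [69 70 70]
```

Depth shows the fingertips ending near z=47, on top of the cylinder, while the TCP reads z=20. The cartridge has not moved. I'll lift off and measure the real fingertip against the reported TCP.

```bash
python3 -m pendant '[[[0,0,0,-0.01,0],[0,0,0,-0.02,0],[0,0,0,-0.04,0],[0,0,0,-0.06,0],[0,0,0,-0.08,0],[0,0,0,-0.08,0],[0,0,0,-0.08,0],[0,0,0,-0.08,0]]]'
cat > tip.py <<'E'
from h import *
s,c=snap('scene'); W=cloud(s,c); e=s['eef_pos']; print(e,s['opening'],s['ft_force'])
im=c['image']
near=(np.abs(W[...,0]-e[0])<65)&(np.abs(W[...,1]-e[1])<14)&(W[...,2]>50)&(W[...,2]<e[2]+80)&(im.max(2)<75)
q=W[near]
for z in range(50,int(e[2])+80,5):
    k=q[(q[:,2]>=z)&(q[:,2]<z+5)]
    if len(k): print(z,len(k),k.min(0).round(),k.max(0).round())
E
python3 tip.py
```

```text
t: 6.05
eef_pos: [433.2, 204.7, 96.6]
tcp_rot: [-3.14, 0.0, 1.548]
ft_force: [0.5, 0.5, -0.5]
opening: 0.004
[433.15882241 204.74164559  96.55272672] 0.00400255284538373 [ 0.46025173  0.51321091 -0.49479176]
120 7 [429. 192. 121.] [437. 208. 125.]
125 25 [428. 192. 125.] [437. 213. 130.]
130 25 [426. 191. 130.] [439. 206. 135.]
135 29 [425. 191. 135.] [440. 213. 140.]
140 33 [424. 192. 140.] [440. 215. 145.]
145 35 [424. 191. 145.] [441. 213. 150.]
150 40 [423. 191. 150.] [442. 215. 155.]
155 37 [423. 191. 156.] [443. 213. 160.]
160 43 [423. 191. 160.] [442. 215. 165.]
165 41 [422. 191. 165.] [444. 213. 170.]
170 43 [421. 191. 170.] [443. 213. 175.]
175 18 [421. 191. 175.] [443. 215. 177.]
```

```bash
python3 -m pendant '[[[1,0,0,0,0],[1,0,0,0,0],[1,0,0,0,0],[1,0,0,0,0],[1,0,0,0,0],[1,0,0,0,0],[1,0,0,0,0],[1,0,0,0,0]]]'
python3 tip.py
python3 - <<'E'
from h import *
c=env.read_camera('scene'); cv2.imwrite('pics/open.png',cv2.resize(c['image'][100:310,100:380],None,fx=2.8,fy=2.8))
E
```

```text
t: 6.9
eef_pos: [433.6, 204.9, 97.4]
tcp_rot: [3.141, -0.0, 1.548]
ft_force: [-0.0, 0.0, 0.6]
opening: 0.621
[433.58724604 204.90502491  97.36637161] 0.6208757255628983 [-0.02863324  0.01633233  0.55236974]
120 4 [402. 192. 124.] [466. 209. 125.]
125 33 [399. 192. 125.] [467. 212. 130.]
130 36 [397. 191. 130.] [468. 214. 135.]
135 42 [396. 192. 135.] [468. 214. 140.]
140 43 [396. 191. 140.] [469. 215. 145.]
145 43 [395. 192. 145.] [471. 213. 150.]
150 51 [394. 191. 150.] [472. 213. 155.]
155 51 [394. 191. 155.] [472. 215. 160.]
160 54 [394. 191. 160.] [472. 216. 165.]
165 57 [393. 191. 165.] [472. 214. 170.]
170 58 [393. 191. 170.] [472. 214. 175.]
175 31 [393. 191. 175.] [472. 214. 177.]
```

View pics/open.png

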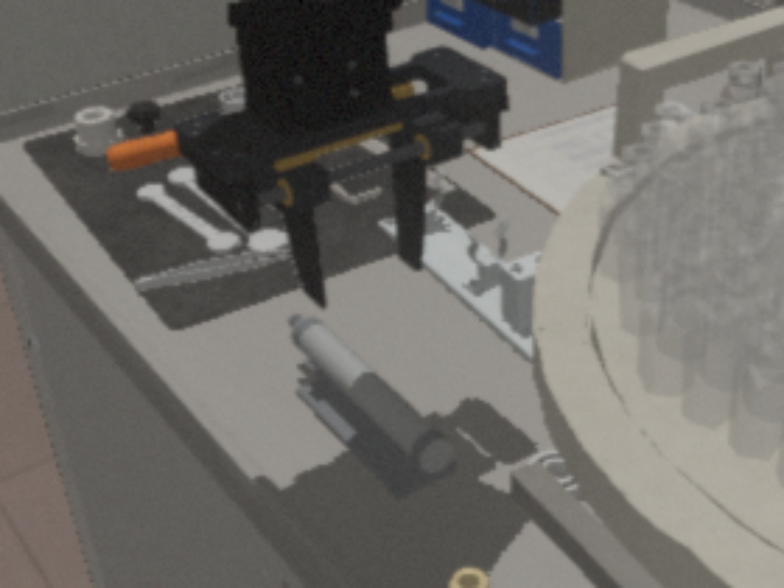

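The real fingertips are about 26 mm short of the reported TCP. Depth says so both open and shut, and so does the contact on top of the cylinder. I'll allow for that, so a tip at 17 mm means a reported z of about -9.

```bash
python3 -m pendant '[[[1,0,0,0,0],[1,0,0,0.02,0],[1,0,0,0.04,0],[1,0,0,0.06,0],[1,0,0,0.075,0],[1,0,0,0.085,0],[1,0,0,0.09,0],[1,0,0,0.09,0]]]'; python3 -m pendant '[[[1,0,0,0.005,0],[1,0,0,0.01,0],[1,0,0,0.015,0],[1,0,0,0.016,0],[0.8,0,0,0.016,0],[0.6,0,0,0.016,0],[0.5,0,0,0.016,0],[0.4,0,0,0.016,0]]]'; python3 -m pendant '[[[0.35,0,0,0,0],[0.3,0,0,0,0],[0.25,0,0,0,0],[0.2,0,0,0,0],[0.15,0,0,0,0],[0.1,0,0,0,0],[0,0,0,0,0],[0,0,0,0,0]]]'; python3 tip.py
```

```text
t: 7.8
eef_pos: [433.5, 204.9, 7.1]
tcp_rot: [-3.141, 0.0, 1.548]
ft_force: [-0.0, -0.6, 0.6]
opening: 1.001
t: 8.6
eef_pos: [433.6, 204.9, -8.5]
tcp_rot: [3.141, -0.0, 1.548]
ft_force: [0.9, -0.4, 0.1]
opening: 0.719
t: 9.4
eef_pos: [432.9, 204.8, -8.7]
tcp_rot: [-3.14, 0.0, 1.548]
ft_force: [-4.6, 1.2, 2.9]
opening: 0.248
[432.87670364 204.803582    -8.70540485] 0.2481220060939842 [-4.61394619  1.23749804  2.85047471]
50 47 [411. 191.  50.] [454. 216.  55.]
55 43 [410. 191.  55.] [453. 213.  60.]
60 40 [410. 191.  61.] [454. 212.  65.]
65 43 [409. 192.  65.] [455. 216.  70.]
70 17 [409. 191.  70.] [452. 213.  71.]
```

Gripped, at 23.6 mm opening. Next I'll lift and go beside the bracket for a close look.

```bash
python3 -m pendant '[[[0,0,0,-0.005,0],[0,0,0,-0.015,0],[0,0,0,-0.03,0],[0,0,0,-0.05,0],[0,0,0,-0.07,0],[0,0,0,-0.08,0],[0,0,0,-0.08,0],[0,0,0,-0.08,0]]]'; python3 -m pendant '[[[0,0.015,0.009,0,0.01],[0,0.035,0.021,0,0.02],[0,0.06,0.037,0,0.03],[0,0.085,0.052,0,0.04],[0,0.11,0.067,0,0.05],[0,0.128,0.078,0,0.06],[0,0.137,0.083,0,0.063],[0,0.137,0.083,0,0.063]]]'; python3 -m pendant '[[[0,0,0,0,0],[0,0,0,0,0],[0,0,0,0,0],[0,0,0,0,0],[0,0,0,0,0],[0,0,0,0,0],[0,0,0,0,0],[0,0,0,0,0]]]'
python3 - <<'E'
from h import *
s,c=snap('wrist','w3.png'); W=cloud(s,c); print(s['eef_pos'],s['tcp_rot'],s['opening'],s['ft_force']); np.save('w3.npy',W)
b=(W[...,2]>49)&(W[...,2]<62)&(W[...,0]>560)&(W[...,0]<640)
n,l,st,ce=cv2.connectedComponentsWithStats(b.astype(np.uint8))
for i in range(1,n):
    if st[i,4]>15: q=W[l==i]; print(st[i],q.mean(0).round(1),q.min(0).round(1),q.max(0).round(1))
q=W[(W[...,2]>95)&(W[...,2]<128)&(np.abs(W[...,0]-s['eef_pos'][0])<30)&(W[...,1]<480)]
for y in range(350,450,6):
    k=q[(q[:,1]>=y)&(q[:,1]<y+6)]
    if len(k)>4: print(y,len(k),k[:,2].max().round(1),k[:,0].min().round(1),k[:,0].max().round(1))
E
```

```text
t: 10.25
eef_pos: [433.6, 204.9, 71.2]
tcp_rot: [3.141, -0.0, 1.548]
ft_force: [-0.6, -0.4, -2.0]
opening: 0.243
t: 11.05
eef_pos: [519.5, 340.3, 70.1]
tcp_rot: [-3.141, 0.001, 1.486]
ft_force: [-0.0, -0.3, -1.8]
opening: 0.247
t: 11.85
eef_pos: [519.7, 339.9, 71.4]
tcp_rot: [3.142, -0.0, 1.485]
ft_force: [-0.4, 0.3, -2.4]
opening: 0.241
[519.69775475 339.92548822  71.36932613] [ 3.14156106e+00 -8.71027443e-05  1.48476757e+00] 0.24140419592989254 [-0.42500699  0.29162838 -2.40279433]
[394 111  10  18 147] [591.8 401.2  54.7] [588.4 396.2  49.1] [596.4 406.1  59. ]
[437 111  21  18 330] [619.9 399.   53.8] [616. 394.  49.] [624.1 404.   58.8]
350 1111 128.0 500.9 538.5
356 740 126.7 510.2 533.9
362 769 127.1 510.5 534.4
368 801 126.9 510.9 535.3
374 805 127.1 511.5 535.7
380 827 126.8 512.2 536.0
386 861 127.0 512.3 536.4
392 894 127.9 513.1 537.3
398 910 126.8 513.7 537.7
404 935 127.3 514.2 538.0
410 969 127.4 514.5 538.5
416 1018 126.8 515.1 539.2
422 1053 127.3 515.4 539.5
428 760 127.2 516.2 539.9
434 418 120.2 523.5 534.1
440 436 121.0 523.7 534.6
446 293 119.9 524.2 534.9
```

View pics/w3.png

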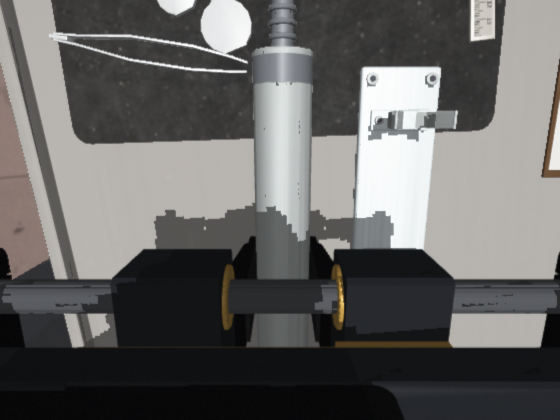

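The held cartridge's rear shoulder is at about (283,50)-(283,80), and the rear clip is at about (415,120). Depth puts the cartridge axis at the TCP at x=520.5, its slope at 0.083, and the rear clip at (606.0,400.0). Next, above the bracket and part way down.

```bash
python3 -m pendant '[[[0,0.008,0.02,0,0],[0,0.018,0.05,0,0],[0,0.026,0.072,0,0],[0,0.029,0.08,0,0],[0,0.029,0.08,0.015,0],[0,0.029,0.08,0.03,0],[0,0.029,0.08,0.036,0],[0,0.029,0.08,0.036,0]]]'; python3 -m pendant '[[[0,0,0,0,0],[0,0,0,0,0],[0,0,0,0,0],[0,0,0,0,0],[0,0,0,0,0],[0,0,0,0,0],[0,0,0,0,0],[0,0,0,0,0]]]'
cat > ck.py <<'E'
from h import *
import sys
s,c=snap('wrist',sys.argv[1]); W=cloud(s,c); e=s['eef_pos']; print(e,s['tcp_rot'],s['opening'],s['ft_force'])
z0=e[2]+44-2
q=W[(np.abs(W[...,2]-z0)<14)&(np.abs(W[...,0]-e[0])<13+3)&(W[...,1]>e[1]+20)&(W[...,1]<490)]
Y=[];X=[]
for y in range(int(e[1])+20,int(e[1])+118,5):
    k=q[(q[:,1]>=y)&(q[:,1]<y+5)]
    if len(k)>4:
        print(y,len(k),k[:,2].max().round(1),((k[:,0].min()+k[:,0].max())/2).round(1),(k[:,0].max()-k[:,0].min()).round(1))
b=(W[...,2]>49)&(W[...,2]<62)&(W[...,0]>570)&(W[...,0]<635)&(W[...,1]>385)&(W[...,1]<412)
n,l,st,ce=cv2.connectedComponentsWithStats(b.astype(np.uint8))
for i in range(1,n):
    if st[i,4]>10: q=W[l==i]; print('clip',st[i],q.mean(0).round(1),q.min(0).round(1),q.max(0).round(1))
E
python3 ck.py w4.png
```

```text
t: 12.7
eef_pos: [600.5, 361.5, 33.6]
tcp_rot: [-3.139, 0.002, 1.485]
ft_force: [-0.2, 0.0, -2.5]
opening: 0.245
t: 13.5
eef_pos: [601.9, 362.0, 35.4]
tcp_rot: [3.142, -0.0, 1.485]
ft_force: [-0.4, -0.0, -0.8]
opening: 0.244
[601.90844529 361.97916481  35.36157488] [ 3.14150458e+00 -9.96271509e-05  1.48482521e+00] 0.2436593225081371 [-0.38839029 -0.04906333 -0.82118004]
381 506 91.0 604.6 23.5
386 636 90.8 604.7 23.9
391 660 90.8 605.4 24.3
396 684 91.0 605.8 24.0
401 681 90.7 606.1 23.5
406 699 90.7 606.2 23.4
411 697 90.9 606.4 23.1
416 711 91.0 606.6 22.5
421 709 90.5 607.0 21.8
426 719 90.8 607.1 21.6
431 732 91.3 607.2 21.4
436 725 90.9 607.5 20.8
441 753 91.2 607.6 20.5
446 753 91.2 607.9 19.9
451 517 91.1 608.1 19.3
456 355 84.4 610.9 10.9
461 361 84.2 611.3 10.8
466 384 84.2 611.7 10.8
471 51 82.7 611.9 8.4
clip [247 170   8  22 157] [590.6 401.6  56.5] [588.8 396.3  53.4] [592.4 406.4  59.2]
clip [311 170   9  22 174] [621.7 399.   56.3] [619.7 393.7  52.7] [623.9 403.8  59. ]
```

View pics/w4.png

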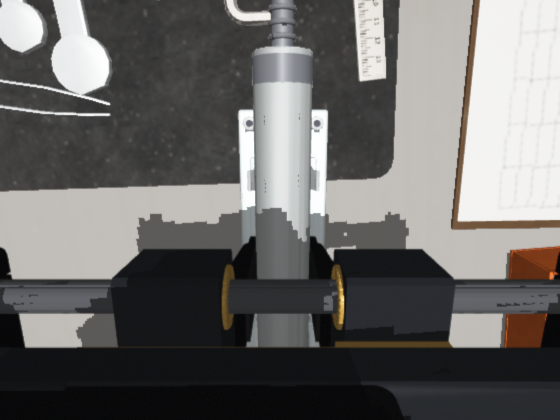

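The rear-clip lips (247 px and 320 px) straddle the cylinder (254 to 312 px) to within 0.3 mm. Lowering in small steps with force checks.

```bash
python3 -m pendant '[[[0,0,0,0.005,0],[0,0,0,0.01,0],[0,0,0,0.014,0],[0,0,0,0.017,0],[0,0,0,0.019,0],[0,0,0,0.021,0],[0,0,0,0.023,0],[0,0,0,0.025,0]]]'; python3 -m pendant '[[[0,0,0,0.001,0],[0,0,0,0.002,0],[0,0,0,0.003,0],[0,0,0,0.004,0],[0,0,0,0.005,0],[0,0,0,0.006,0],[0,0,0,0.006,0],[0,0,0,0.006,0]]]'
```

```text
t: 14.35
eef_pos: [602.5, 362.2, 11.2]
tcp_rot: [3.14, -0.001, 1.485]
ft_force: [-1.0, -0.2, 8.4]
opening: 0.243
t: 15.15
eef_pos: [602.5, 362.4, 5.3]
tcp_rot: [3.14, -0.001, 1.485]
ft_force: [0.0, 0.3, 6.1]
opening: 0.251
```

```bash
python3 -m pendant '[[[0,0,0,0.001,0],[0,0,0,0.002,0],[0,0,0,0.003,0],[0,0,0,0.004,0],[0,0,0,0.005,0],[0,0,0,0.006,0],[0,0,0,0.006,0],[0,0,0,0.006,0]]]'; python3 ck.py w5.png
```

```text
t: 15.95
eef_pos: [601.9, 361.8, -2.4]
tcp_rot: [-3.141, 0.0, 1.485]
ft_force: [5.1, -0.6, -10.4]
opening: 0.246
[601.88309251 361.75455065  -2.43256646] [-3.14120898e+00  3.33231045e-04  1.48469643e+00] 0.2459217098552949 [  5.14110378  -0.60257045 -10.43238675]
381 531 53.3 604.5 23.7
386 649 53.0 604.7 23.9
391 656 53.1 605.6 24.6
396 797 53.6 604.3 27.0
401 845 53.5 604.4 26.8
406 725 53.5 604.7 26.3
411 705 53.2 606.4 22.9
416 713 53.5 606.7 22.4
421 707 53.1 607.0 21.8
426 726 53.2 606.9 21.8
431 727 53.0 607.2 21.3
436 728 53.0 607.5 20.7
441 750 53.4 607.6 20.5
446 743 53.5 607.9 19.8
451 503 53.1 608.1 19.3
456 357 46.8 610.9 10.9
461 365 46.3 611.2 10.7
466 380 46.6 611.8 10.8
471 35 44.4 611.9 8.4
clip [ 261  161   43   70 2372] [605.7 399.   50.9] [596.9 385.   49. ] [614.9 412.   53.9]
clip [235 180  22  29 494] [591.5 401.5  53.8] [587.8 396.1  49. ] [595.3 406.6  59.1]
clip [307 180  23  29 491] [620.1 399.2  54.1] [615.7 393.9  49. ] [623.9 404.4  58.8]
```

Seated: the top of the cylinder is level at about 53, so the axis is near 40. The force of -10 N is the clips pulling it down. I'll ease down 0.7 mm and begin sliding.

```bash
python3 -m pendant '[[[0,0,0,0.0007,0],[0,0,0,0.0007,0],[0,0,0,0.0007,0],[0,-0.001,0,0.0007,0],[0,-0.002,0,0.0007,0],[0,-0.003,0,0.0007,0],[0,-0.004,0,0.0007,0],[0,-0.005,0,0.0007,0]]]'; python3 -m pendant '[[[0,-0.001,0,0,0],[0,-0.002,0,0,0],[0,-0.003,0,0,0],[0,-0.004,0,0,0],[0,-0.005,0,0,0],[0,-0.006,0,0,0],[0,-0.007,0,0,0],[0,-0.008,0,0,0]]]'; python3 ck.py w6.png | head -4; python3 ck.py w6.png | grep -E "^4[0-9]+ "
```

```text
t: 16.8
eef_pos: [601.6, 357.6, -2.4]
tcp_rot: [3.141, -0.001, 1.485]
ft_force: [4.6, 3.3, -9.2]
opening: 0.245
t: 17.6
eef_pos: [600.8, 349.6, -2.4]
tcp_rot: [3.141, -0.001, 1.485]
ft_force: [4.4, 3.7, -9.3]
opening: 0.247
[600.82799465 349.61458556  -2.36319785] [ 3.14113943e+00 -1.01434312e-03  1.48470818e+00] 0.24711124447443186 [ 4.44965583  3.74913592 -9.32023405]
369 542 52.8 603.5 23.4
374 648 53.0 603.8 24.5
379 672 52.9 604.3 24.2
404 786 53.5 604.0 25.6
409 712 53.3 605.9 21.8
414 721 53.5 606.0 21.6
419 729 53.4 606.2 21.3
424 726 53.6 606.5 20.7
429 749 53.6 606.7 20.4
434 751 53.3 606.8 19.9
439 470 53.1 607.1 19.3
444 354 46.9 609.8 10.9
449 368 46.4 610.2 10.8
454 378 46.6 610.7 10.8
459 16 43.7 610.9 8.4
```

```bash
python3 -m pendant '[[[0,-0.001,0,0,0],[0,-0.002,0,0,0],[0,-0.003,0,0,0],[0,-0.004,0,0,0],[0,-0.005,0,0,0],[0,-0.006,0,0,0],[0,-0.007,0,0,0],[0,-0.008,0,0,0]]]'; python3 -m pendant '[[[0,-0.0005,0,0,0],[0,-0.001,0,0,0],[0,-0.0015,0,0,0],[0,-0.002,0,0,0],[0,-0.0025,0,0,0],[0,-0.003,0,0,0],[0,-0.0035,0,0,0],[0,-0.0035,0,0,0]]]'
```

```text
t: 18.5
eef_pos: [600.2, 341.6, -2.3]
tcp_rot: [3.141, -0.001, 1.485]
ft_force: [4.4, 3.4, -8.7]
opening: 0.248
t: 19.3
eef_pos: [599.9, 338.1, -2.3]
tcp_rot: [3.141, -0.001, 1.485]
ft_force: [4.8, 3.3, -9.0]
opening: 0.245
```

```bash
python3 -m pendant '[[[0,-0.0004,0,0,0],[0,-0.0008,0,0,0],[0,-0.0012,0,0,0],[0,-0.0016,0,0,0],[0,-0.002,0,0,0],[0,-0.002,0,0,0],[0,-0.002,0,0,0],[0,-0.002,0,0,0]]]'
```

```text
t: 20.1
eef_pos: [599.7, 336.2, -2.3]
tcp_rot: [3.141, -0.001, 1.485]
ft_force: [4.3, 4.2, -9.3]
opening: 0.246
```

```bash
python3 -m pendant '[[[0,-0.0003,0,0,0],[0,-0.0006,0,0,0],[0,-0.0009,0,0,0],[0,-0.0012,0,0,0],[0,-0.0015,0,0,0],[0,-0.0015,0,0,0],[0,-0.0015,0,0,0],[0,-0.0015,0,0,0]]]'
```

```text
t: 20.9
eef_pos: [599.6, 334.7, -2.3]
tcp_rot: [3.141, -0.001, 1.485]
ft_force: [4.8, 3.0, -9.9]
opening: 0.246
```

```bash
python3 -m pendant '[[[0,-0.0002,0,0,0],[0,-0.0004,0,0,0],[0,-0.0006,0,0,0],[0,-0.0008,0,0,0],[0,-0.001,0,0,0],[0,-0.001,0,0,0],[0,-0.001,0,0,0],[0,-0.001,0,0,0]]]'
```

```text
t: 21.7
eef_pos: [599.5, 333.8, -2.3]
tcp_rot: [3.141, -0.001, 1.485]
ft_force: [5.2, 3.0, -8.7]
opening: 0.246
```

```bash
python3 -m pendant '[[[0,-0.0002,0,0,0],[0,-0.0004,0,0,0],[0,-0.0006,0,0,0],[0,-0.0006,0,0,0],[0,-0.0006,0,0,0],[0,-0.0006,0,0,0],[0,-0.0006,0,0,0],[0,-0.0006,0,0,0]]]'
```

```text
t: 22.5
eef_pos: [599.4, 333.2, -2.3]
tcp_rot: [3.141, -0.001, 1.485]
ft_force: [4.4, 4.3, -9.3]
opening: 0.243
```

```bash
python3 -m pendant '[[[0,-0.0002,0,0,0],[0,-0.0004,0,0,0],[0,-0.0006,0,0,0],[0,-0.0008,0,0,0],[0,-0.001,0,0,0],[0,-0.001,0,0,0],[0,-0.001,0,0,0],[0,-0.001,0,0,0]]]'
```

```text
t: 23.3
eef_pos: [599.4, 332.2, -2.3]
tcp_rot: [3.141, -0.001, 1.485]
ft_force: [4.4, 4.4, -9.2]
opening: 0.246
```

```bash
python3 -m pendant '[[[0,-0.0002,0,0,0],[0,-0.0004,0,0,0],[0,-0.0006,0,0,0],[0,-0.0008,0,0,0],[0,-0.0008,0,0,0],[0,-0.0008,0,0,0],[0,-0.0008,0,0,0],[0,-0.0008,0,0,0]]]'
python3 - <<'E'
from h import *
s,c=snap('scene'); cv2.imwrite('pics/sc5.png',cv2.resize(c['image'][120:260,200:360],None,fx=4,fy=4,interpolation=cv2.INTER_CUBIC))
E
python3 ck.py w7.png | grep -E "^4[0-9]+ "
```

```text
t: 24.1
eef_pos: [599.4, 332.0, -2.3]
tcp_rot: [3.141, -0.002, 1.485]
ft_force: [5.3, 7.1, -9.5]
opening: 0.243
401 846 53.7 603.4 23.9
406 729 53.1 605.0 20.8
411 734 53.2 605.2 20.3
416 740 53.0 605.5 19.6
421 508 53.5 605.7 19.4
426 348 46.7 608.5 10.6
431 368 46.4 608.9 10.5
436 379 46.7 609.3 10.4
441 59 45.1 609.6 8.8
```

View pics/sc5.png

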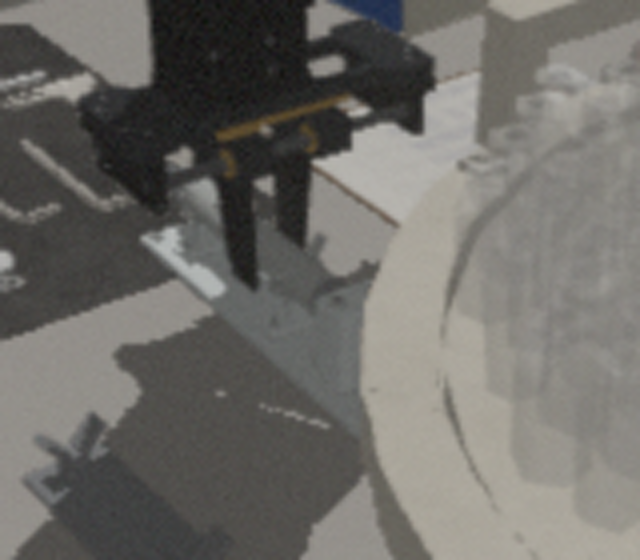

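The scene view shows the fingers between the clips at about (245,280), but the block is behind the tray rim. The TCP lagged 0.6 mm and the force rose, so it may be touching the block. One more small push to confirm.

```bash
python3 -m pendant '[[[0,-0.0002,0,0,0],[0,-0.0004,0,0,0],[0,-0.0004,0,0,0],[0,-0.0004,0,0,0],[0,-0.0004,0,0,0],[0,-0.0004,0,0,0],[0,-0.0004,0,0,0],[0,-0.0004,0,0,0]]]'
```

```text
t: 25.0
eef_pos: [599.4, 332.0, -2.2]
tcp_rot: [3.14, -0.002, 1.485]
ft_force: [4.8, 9.1, -10.9]
opening: 0.245
```

```bash
python3 -m pendant '[[[0,-0.0003,0,0,0],[0,-0.0005,0,0,0],[0,-0.0005,0,0,0],[0,-0.0005,0,0,0],[0,-0.0005,0,0,0],[0,-0.0005,0,0,0],[0,-0.0005,0,0,0],[0,-0.0005,0,0,0]]]'
```

```text
t: 25.8
eef_pos: [599.4, 331.9, -2.3]
tcp_rot: [3.14, -0.003, 1.485]
ft_force: [4.7, 12.6, -10.5]
opening: 0.247
```

Hard stop: 12.6 N with the TCP stationary. Travel was 30 mm, so the front is at about y=-95.6, which matches the seen block face. I'll relieve most of the push, open and lift away.

```bash
python3 -m pendant '[[[0,0.0004,0,0,0],[0,0.0008,0,0,0],[0.35,0.0008,0,0,0],[0.6,0.0008,0,0,0],[0.8,0.0008,0,0,0],[0.8,0.0008,0,0,0],[0.8,0.0008,0,0,0],[0.8,0.0008,0,0,0]]]'; python3 ck.py w8.png|grep -E "^4[0-9]+ |\["; python3 -m pendant '[[[0.8,0,0,-0.005,0],[0.8,0,0,-0.015,0],[0.8,0,0,-0.03,0],[0.8,0,0,-0.05,0],[0.8,0,0,-0.07,0],[0.8,0,0,-0.09,0],[0.8,0,0,-0.11,0],[0.8,0,0,-0.12,0]]]'
```

```text
t: 26.6
eef_pos: [599.2, 330.6, -2.2]
tcp_rot: [3.142, -0.0, 1.485]
ft_force: [-0.1, -0.8, 0.8]
opening: 0.693
[599.19539091 330.55058889  -2.24107596] [ 3.14153878e+00 -1.18774558e-04  1.48472136e+00] 0.6931451190057476 [-0.10674516 -0.82924785  0.81039644]
400 823 53.7 603.4 23.4
405 737 53.7 603.6 23.1
410 724 53.2 605.2 20.0
415 741 53.3 605.4 19.5
420 645 53.5 605.7 18.9
425 315 46.2 605.1 17.2
430 361 47.3 608.9 11.2
435 380 46.8 609.4 11.1
440 18 44.3 609.4 10.3
clip [ 263   77   42   77 2641] [606.1 398.9  50.7] [597.3 385.   49. ] [615.1 412.   53.7]
clip [234  97  23  29 569] [592.  401.3  54.1] [588.3 396.2  49. ] [596.2 406.4  58.8]
clip [309  97  23  29 562] [620.3 398.9  54.1] [616.2 393.7  49. ] [623.7 404.1  58.8]
t: 27.45
eef_pos: [599.9, 330.9, 120.9]
tcp_rot: [3.138, -0.002, 1.485]
ft_force: [0.6, 0.3, 1.0]
opening: 0.796
```

```bash
python3 -m pendant '[[[0.8,0,0,-0.03,0],[0.8,0,-0.02,-0.07,0],[0.8,-0.02,-0.06,-0.07,0],[0.8,-0.05,-0.1,-0.07,0],[0.8,-0.08,-0.13,-0.07,0],[0.8,-0.11,-0.16,-0.07,0],[0.8,-0.114,-0.161,-0.07,0],[0.8,-0.114,-0.161,-0.07,0]]]'
python3 - <<'E'
from h import *
s,c=snap('wrist'); a=c['image']; W=cloud(s,c)
s2,t=snap('top')
cv2.imwrite('pics/fin.png',np.hstack([cv2.resize(a[0:230,330:560],(500,500),interpolation=cv2.INTER_CUBIC),cv2.resize(t['image'][165:225,170:200+110],(290,160)).repeat(1,0) if 0 else cv2.resize(t['image'][140:260,255:310],(230,500))]))
E
```

```text
t: 28.25
eef_pos: [429.0, 230.5, 188.6]
tcp_rot: [3.14, -0.001, 1.484]
ft_force: [0.6, 0.2, 0.2]
opening: 0.8
```

View pics/fin.png

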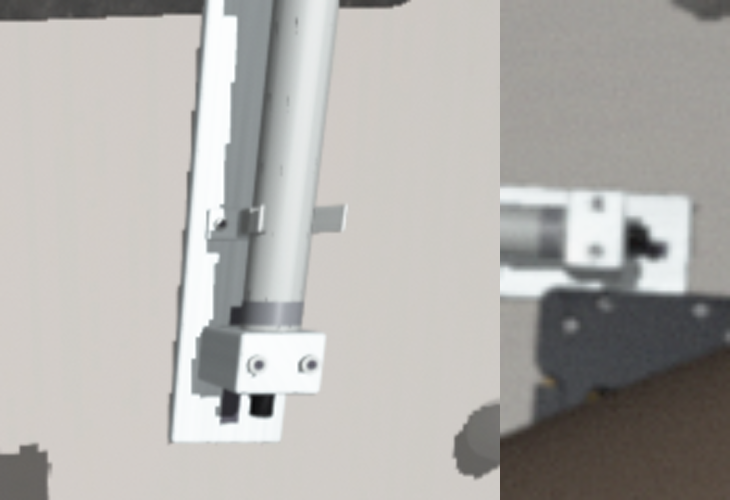

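The wrist view shows the flat end tight against the block at about (270,328), with no gap and no brass pin showing. The top view agrees at about (565,235). The robot is clear, so I'll hand in.

```bash
python3 -c "
from cell import env
s=env.state(); print(s['qvel'].round(3),s['ft_force'].round(1)); print(env.job_done())"
```

```text
[ 0.004  0.016 -0.005 -0.002 -0.001 -0.001] [0.3 0.8 0.3]
the job is handed in; nothing more can be done
None
```

The cartridge is seated in both clips with its flat end home against the end block. The gripper let go and moved clear before I handed the job in, at about 28 s of the 72 s. No verdict was reported.

- **First grasp failed:** the fingers shut on top of the cartridge and pressed it into its rest with about 51 N. Depth readings, open and shut, put the real fingertips about 26 mm short of the reported TCP. The cartridge had not moved; I allowed for the 26 mm and the second grasp held.
- **Seating:** I pressed it down into both clips with about 8 to 10 N. Its front end was then at about bracket y = -65.6 mm, 22 mm clear of the pin tip.
- **Sliding:** it slid about 30 mm at 3 to 4 N until the TCP stopped moving. The push rose to 12.6 N there, so I eased off, opened the gripper and lifted away.
- **Last checks:**
  - The axis is near 40 mm high.
  - The wrist and top views show the flat end tight against the block, with no gap and no brass pin visible.
  - The stop at about y = -95.6 mm fits the block face seen earlier (-93 to -96 mm).
- **Not checked:** I had no direct reading of the pin's travel. I did not re-measure the bearing, the bush and the vial at the end, but the arm stayed away from all three.

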